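Clip a test coupon into its hanging carrier and hang it on the spring balance

TASK

Get the metal test coupon ready for weighing: lift the clip on the hanging carrier well up, slide the flat coupon in under it as far as the end stop, and lower the clip onto the coupon. Then lift the loaded carrier by its grip, hang its eye on the hook of the spring balance, and while still holding the grip tug it gently down, about a centimetre further than the load alone draws the hook, to be sure it is held; then let go and leave it hanging quietly. Leave the beaker, the bottle and the glass dish alone.

Things in the scene. Friction and masses are not known exactly. Their poses are not given: they have to be found in the camera images.
- carrier: Loose hanging carrier, 0.33 kg. Origin on its underside (at rest z = 0), straight below the neck; z up. Dark steel block at x -12 to +48 mm, 44 wide (y), 20 high; a thin neck at x = 0 up to an upright wire eye with a grip tab on top; flat grey tray, 40 wide, from x = -12 to -90. Loaded, its centre of mass lies under the neck, within some 3 mm.
- carrier_grip (a point): Point to grip on the carrier's black grip tab, 122 mm above the carrier's underside, over its origin. The tab is 16 (x) by 12 (y) mm and spans 96 to 134 mm high: grip it across carrier y.
- carrier_eye (a point): Underside of the top bar of the carrier's eye (rests on the hook), 92 mm above the carrier's underside, over its origin. The eye is 6 mm steel wire in the carrier's y-z plane; its opening is 20 wide (y) and 53 to 92 mm high, seen through along x.
- carrier_bay (a point): Where the coupon's origin lies when home: carrier x = -86, y = 0, on the tray floor 6 mm above the underside; the coupon's length along carrier x, from the end stop's face at x = -48 to x = -124, so 34 mm stick out of the tray. Side rails 10 high, 33 apart inside, x = -48 to -90. The tray's -x end is open: the coupon slides in there along +x.
- clip (a joint): Height of the carrier's spring clip (m): 0 with its pad on a coupon in the bay, -0.004 lowest with the bay empty, 0.016 fully up. It slides straight up and down on two guide pins (50 mm high) at carrier x = -44; stiff, it stays where it is left and moves with about 1 N. A steel leaf 12 wide reaching from the pins to carrier x = -88, rubber pad under its end.
- clip_tab (a point): A point in the black thumb tab on the clip's free end, at carrier x = -82, y = 0: a block 12 (x) by 12 (y) mm standing 21 mm up from the leaf. With the clip at 0 the tab's top is 38 mm above the carrier's underside and this point 30 mm. Grip it across carrier y to lift it, press on its top to lower it.
- coupon: Loose flat dark grey anodised coupon 76 (x) by 30 (y) by 6 mm, 37 g, two small light dots at its ends; origin at the centre of its underside, x along its length. The two ends are alike. It starts centred on a small rest, underside 10 mm above the worktop, its ends and long edges overhanging.
- rest: Fixed low grey rest block under the coupon at the start, 40 (x) by 20 (y) by 10 mm high; origin at the centre of its underside.
- stand: Fixed grey balance stand. Origin on the worktop straight below the lowest point of the hook; base plate 84 wide, 10 high, from x = -35 to +130 mm (stand frame); post from x = 100 to 130 mm, 40 wide, 246 high. The hook points along stand -x.
- hook_seat (a point): Lowest point of the hook's upper side, where the eye hangs; unloaded 168 mm above the worktop. The hook is 6 mm steel wire coming from the post; from 24 mm behind the seat it runs 16 mm higher. Its upturned tip is 17 mm in front (stand -x), the tip's top 14 mm above the seat. Pass the eye over the tip along stand +x, then lower it.
- hook (a joint): How far the balance's hook is drawn down (m): 0 unloaded, range 0 to 0.042. Spring of about 300 N/m: the loaded carrier draws it down about 0.012, a gentle tug about 0.01 further; 0.035 is overload.
- beaker: Bystander: small glass beaker 44 mm across, 42 high; origin at the centre of its underside.
- bottle: Bystander: white plastic bottle 30 mm across, 52 high; origin at the centre of its underside.
- dish: Bystander: small flat glass dish 60 mm across, 12 high; origin at the centre of its underside.
There are look-alikes about, which are no part of the job. Leave any brown look-alike of the carrier alone.

How it is judged:
By the outcome, as a careful person would: the job done as asked, in the order asked, and still so for the second after the job is handed in, with the robot touching nothing.
It also fails if it takes over 64 s, if anything falls off the work surface, if the arm or the gripper's body presses on something with over 40 N, if the wrist force passes 120 N, or if a joint passes its speed limit or range.

ROBOT

A 7-joint arm with a two-finger parallel gripper is mounted at the origin on a cart in front of the work surface, level with it; the furniture and walls round the work are solid. World frame = base frame: x ahead of the robot, y to its left, z up, the work surface at z = 0. Lengths are in mm, angles in rad, forces in N, time in s.
With the tool pointing down it reaches from about 425 to 875 mm from the base axis. Payload 8.4 kg.
Tool frame: the origin (TCP) lies at the very end of the fingers, on their centre line; the grasp point (between the pads) lies robot.tcp_to_grasp behind it (robot.tcp_to_grasp is the distance from the TCP to the grasp point, in mm); z points along the fingers, y is the line along which they close (so a half turn about z gives the same grasp; the last joint's range is limited). The gripper opens to 87 mm and grips with 3 to 60 N. Pads are 19 mm wide; open, the fingers measure 117 mm over their backs; the gripper's body (75 mm by 190 mm) begins 51 mm behind the grasp point.
Start: joints at [-1.257, 0.333, 0.04, 1.465, -0.013, 1.343, -0.059], TCP at [260.762, 595.371, 222.546] pointing down, gripper open.
Joint ranges: [-2.58, 2.58], [-0.38, 2.09], [-1.3, 1.39], [0.25, 2.4], [-1.5, 4.64], [0.08, 2.09], [-2.65, 2.65]. Speed limits (rad/s): [2.22, 2.22, 2.79, 2.79, 3.14, 3.14, 3.14].

INTERFACE

Orientations are given as a 3x3 rotation matrix whose columns are the frame's x, y, z axes.
In Python, from bench import robot, kinematics, grab_frame, camera_params gives the robot as it stands. The module is installed in compiled form; this text tells all that it offers. Calls block until the motion is done:
- robot.movep(position, orientation): joint-space move of the TCP to a pose.
- robot.servo_line(position, max_speed=150, ori=None, guard=None): straight line of the TCP; ori=None keeps the orientation; max_speed is the mean speed in mm/s. With guard (N) it stops when the force on the tool has changed by that much, and returns True; else False.
- robot.move_joints(angles): joint-space move.
- robot.gripper_to(opening, newtons=None): opening from 0.0 (shut) to 1.0 (fully open); newtons is the grip in N (None keeps the last); returns when the fingers have stopped.
- robot.hold(seconds).
- kinematics.solve_ik(position, orientation): joint angles nearest the present ones, or None.
- robot.state(): the state.
- grab_frame(name): name is "scene" or "top" or "wrist"; returns the picture (480x640x3 uint8, blue, green, red); there is no depth.
- camera_params(name): a dict with "K" (3x3 intrinsics, pixels), "dist" ([k1, k2, p1, p2, k3] as OpenCV has them; the pictures are not rectified), "world_from_camera" (4x4, takes a point from camera to world coordinates). Camera axes: x right, y down, z forward; pixel columns grow to the right and rows downward; lengths in mm; the calibration is good to about 2 mm. A picture is of the moment at which its call begins: read the wrist's pose just before it. camera_params takes no time and is no camera call; for the wrist camera it gives the pose at the moment of the call.
A pose or a line that the arm cannot do raises robot.IKError and nothing moves.
- robot.job_done(): hands the job in; it is judged then, once.
The state is a dict: "time": time; "joints": joint angles; "joint_vel": joint speeds; "joint_efforts": joint torques, N m; "ee_pos": TCP position; "ee_rot": TCP orientation; "ft_force": force on the tool from outside, world axes, zero at the start; "ft_torque": the same for the moment, N m; "opening": opening from 0.0 (shut) to 1.0 (fully open); "grasp_force": force on a finger pad.
Only numpy, scipy, OpenCV 4.12 (cv2) and the standard library are available. Lean on these libraries where they do the work, as an engineer would, in place of code of your own. Each camera call takes 0.05 s, during which the arm holds its last target. There are 200 camera calls.

## Working session

There is one attempt and no reset: what is moved stays moved. The work goes in short steps, each a Python script; the robot and the scene stay as the last script left them, time stands still between calls to the robot, and variables do not carry over. Pictures are saved under pics/ and viewed, at most 10 in all, crops included, and the job is handed in when it is done.

```bash
mkdir -p pics; python3 - <<'E'
from bench import robot,grab_frame,camera_params
import cv2
print(robot.tcp_to_grasp, robot.state()['time'])
for n in ("scene","top"):
    cv2.imwrite(f"pics/{n}0.png",grab_frame(n)); p=camera_params(n); print(n,p)
E
```

```text
18.700000000000003 0.0
scene {'K': array([[610.82033318,   0.        , 324.8729272 ],
       [  0.        , 610.82033318, 234.13078488],
       [  0.        ,   0.        ,   1.        ]]), 'dist': array([-0.05169213,  0.        ,  0.        ,  0.        ,  0.        ]), 'world_from_camera': array([[ 4.48304560e-01, -4.93384995e-01,  7.45381961e-01,
        -8.67408333e+02],
       [-8.93779356e-01, -2.34850109e-01,  3.82104553e-01,
        -7.19938980e+02],
       [-1.34716187e-02, -8.37506222e-01, -5.46261698e-01,
         1.15138663e+03],
       [ 0.00000000e+00,  0.00000000e+00,  0.00000000e+00,
         1.00000000e+00]])}
top {'K': array([[615.23881998,   0.        , 315.65532565],
       [  0.        , 615.23881998, 249.86535147],
       [  0.        ,   0.        ,   1.        ]]), 'dist': array([-0.02301129,  0.        ,  0.        ,  0.        ,  0.        ]), 'world_from_camera': array([[-2.35964971e-03, -9.90126159e-01,  1.40159272e-01,
         3.16748617e+02],
       [-9.99934826e-01,  7.70580775e-04, -1.13907822e-02,
         1.63063935e+01],
       [ 1.11703074e-02, -1.40177016e-01, -9.90063447e-01,
         1.68000204e+03],
       [ 0.00000000e+00,  0.00000000e+00,  0.00000000e+00,
         1.00000000e+00]])}
```

View pics/top0.png

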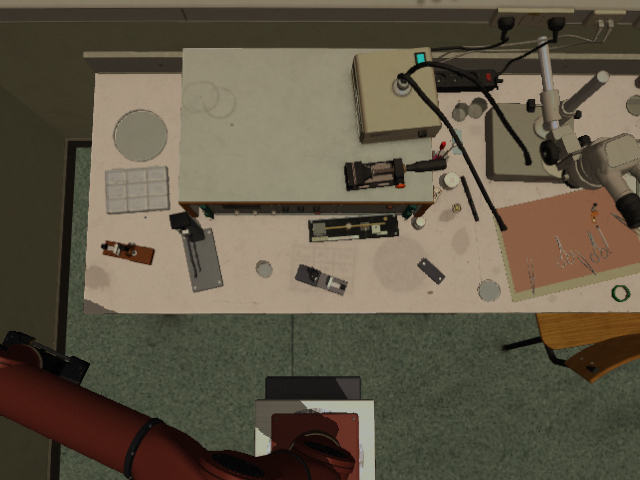

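View pics/scene0.png

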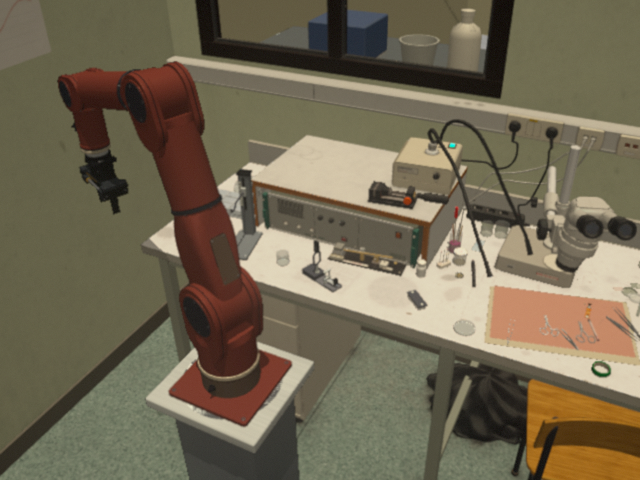

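The top view shows the carrier at about (321,279), the coupon at (431,271), the stand at (200,260) and the brown look-alike at (127,250), which stays untouched. I'll enlarge crops for exact points.

```bash
cat > h.py <<'E'
from bench import robot,kinematics,grab_frame,camera_params
import cv2,numpy as np
def ray(cp,uv):
    uv=np.array(uv,float).reshape(-1,1,2)
    n=cv2.undistortPoints(uv,cp["K"],cp["dist"]).reshape(-1,2)
    T=cp["world_from_camera"]; d=np.c_[n,np.ones(len(n))]@T[:3,:3].T
    return T[:3,3],d
def plane(cp,uv,z):
    o,d=ray(cp,uv); z=np.broadcast_to(z,len(d)); return o+d*((z-o[2])/d[:,2])[:,None]
def proj(cp,P):
    T=np.linalg.inv(cp["world_from_camera"]); 
    return cv2.projectPoints(np.array(P,float).reshape(-1,1,3),cv2.Rodrigues(T[:3,:3])[0],T[:3,3],cp["K"],cp["dist"])[0].reshape(-1,2)
def R(a): # tool down, tool y axis (closing) at world angle a
    y=np.array([np.cos(a),np.sin(a),0]);z=np.array([0,0,-1.]);return np.c_[np.cross(y,z),y,z]
def near(a): # closing angle a mod pi with easiest joint7
    return a
E
python3 - <<'E'
from h import *
im=cv2.imread('pics/top0.png')
c=[(160,205,80,100),(285,255,75,50),(405,245,50,50)]
a=cv2.resize(im[205:300,165:235],None,fx=6,fy=6,interpolation=2)  #420x570
b=cv2.resize(im[258:298,290:352],None,fx=6,fy=6,interpolation=2)  #372x240
d=cv2.resize(im[252:292,410:455],None,fx=6,fy=6,interpolation=2)
W=np.zeros((600,800,3),np.uint8);W[:570,:420]=a;W[:240,425:797]=b;W[250:490,425:695]=d
cv2.imwrite('pics/c.png',W)
cp=camera_params("top")
print(plane(cp,[(303,271),(345,288),(431,271),(190,235),(205,290),(127,250)],0).round())
E
```

```text
[[ 496.   32.    0.]
 [ 449.  -83.    0.]
 [ 496. -320.    0.]
 [ 596.  344.    0.]
 [ 444.  299.    0.]
 [ 555.  517.    0.]]
```

View pics/c.png

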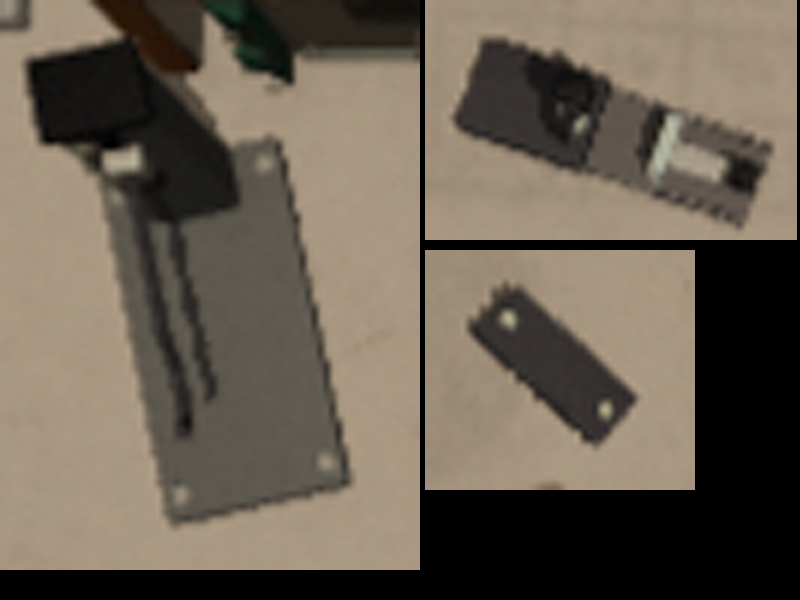

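Crop readings, in enlarged pixels:
- **Stand base corners:** (350,485), (172,523) and (278,138).
- **Block end:** (485,38) and (455,122).
- **Tray end:** (772,148) and (745,228).
- **Coupon dots:** (508,318) and (606,408).
- **Hook tip:** about (185,430).

```bash
python3 - <<'E'
from h import *
cp=camera_params("top")
f=lambda X,Y,ox,oy,u,v:(u+(X-ox+.5)/6-.5,v+(Y-oy+.5)/6-.5)
S=plane(cp,[f(x,y,0,0,165,205) for x,y in[(350,485),(172,523),(278,138)]],10)
fr=(S[0]+S[1])/2; yv=S[1]-S[0]; xv=S[2]-S[0]
print('stand',S.round(1),np.linalg.norm(yv),np.linalg.norm(xv))
ax=np.arctan2(xv[1],xv[0]); ay=np.arctan2(-yv[0],yv[1]); print(ax,ay); a=(2*ax+ay)/3
x=np.array([np.cos(a),np.sin(a),0]); print('stand origin',fr+35*x,a)
print('hook tip',plane(cp,[f(185,433,0,0,165,205)],182))
C=plane(cp,[f(x,y,425,0,290,258) for x,y in[(485,38),(455,122)]],20)
D=plane(cp,[f(x,y,425,0,290,258) for x,y in[(772,148),(745,228)]],8)
print(np.linalg.norm(C[0]-C[1]),np.linalg.norm(D[0]-D[1]))
p,q=C.mean(0),D.mean(0); v=(p-q)[:2]; L=np.linalg.norm(v); v/=L
print('carrier L',L,'org',(p[:2]-48*v),(q[:2]+90*v),np.arctan2(v[1],v[0]))
K=plane(cp,[f(x,y,425,250,410,252) for x,y in[(508,318),(606,408)]],16); d=K[0]-K[1]
print('coupon',K.mean(0),np.linalg.norm(d),np.arctan2(d[1],d[0]))
E
```

```text
stand [[455.8 249.3  10. ]
 [438.7 329.4  10. ]
 [615.3 285.2  10. ]] 81.92412114566235 163.51375232482093
0.22191839332479513 0.21069247068574087
stand origin [481.42832045 296.88864907  10.        ] 0.21817641911177707
hook tip [[462.76234503 292.7539528  182.        ]]
40.452431481396594 38.437959102897636
carrier L 139.30108046457448 org [477.58809381   2.64668828] [477.13854606   1.42573898] 1.2180047622194996
coupon [ 495.4957825  -318.83022932   16.        ] 59.929867527409364 0.8131615278819802
```

```bash
python3 - <<'E'
from h import *
s=robot.state(); print(s['ee_rot'].round(2) if hasattr(s['ee_rot'],'round') else s['ee_rot'])
c=np.array([477.4,2,0]);v=np.array([np.cos(1.218),np.sin(1.218),0])
for nm,P,a in[('car',[440,-60,250],1.218),('clip',[*(c-82*v)[:2],13],1.218),('coup',[481,-334,7],.813),('grip',[477,2,103],1.218),('hook',[481,297,201],.218)]:
    for k in(1,-1):
        q=kinematics.solve_ik(P,R(a+k*np.pi/2)); print(nm,k,None if q is None else np.round(q,2))
robot.servo_line([270,440,400],250)
robot.movep([450,-40,260],R(1.218-np.pi/2))
cp=camera_params("wrist"); im=grab_frame("wrist"); cv2.imwrite('pics/w1.png',im)
np.savez('pics/w1.npz',**cp); print(cp['world_from_camera'].round(2),robot.state()['time'])
E
```

```text
[[-0.92  0.4  -0.  ]
 [ 0.4   0.92 -0.  ]
 [-0.   -0.   -1.  ]]
car 1 [-1.15 -0.34  0.98  1.93  0.29  1.42  2.55]
car -1 [-0.79 -0.2   0.73  1.92  0.14  1.37 -0.45]
clip 1 [ 1.05  0.37 -1.09  2.1   0.41  0.91  2.51]
clip -1 [-0.71  0.23  0.86  2.18 -0.24  0.83 -0.05]
coup 1 [ 1.25  0.59 -0.91  1.8   0.54  1.02  2.51]
coup -1 [ 0.02  0.48  0.63  1.87 -0.35  0.91  0.06]
grip 1 [ 0.91  0.23 -1.1   1.98  0.23  1.07  2.5 ]
grip -1 [-0.76  0.08  0.71  2.05 -0.06  1.03 -0.38]
hook 1 [-0.79  0.17  0.18  1.71 -0.03  1.26  1.19]
hook -1 [-1.08  0.18  0.51  1.73 -0.09  1.26 -1.9 ]
[[ 9.4000e-01 -3.3000e-01 -9.0000e-02  4.7683e+02]
 [-3.4000e-01 -9.0000e-01 -2.6000e-01  3.1430e+01]
 [ 0.0000e+00  2.7000e-01 -9.6000e-01  4.2268e+02]
 [ 0.0000e+00  0.0000e+00  0.0000e+00  1.0000e+00]] 3.1667
```

View pics/w1.png

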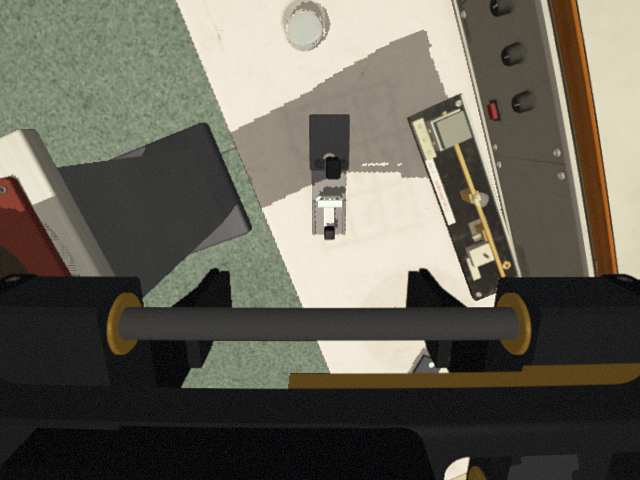

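The wrist view shows the carrier upright at columns 308-350, rows 114-240. The block is at the top and the clip tab at (329,233). I'll zoom in on it.

```bash
python3 - <<'E'
from h import *
im=cv2.imread('pics/w1.png')[105:250,295:365]
a=cv2.resize(im[:72],None,fx=8,fy=8,interpolation=2);b=cv2.resize(im[73:145],None,fx=8,fy=8,interpolation=2)
b=cv2.convertScaleAbs(b,alpha=1.2);a=cv2.convertScaleAbs(a,alpha=1.6)
W=np.zeros((576,800,3),np.uint8);W[:,:400]=a[:,80:480];W[:,400:]=b[:,80:480]
cv2.imwrite('pics/w1c.png',W)
E
```

```text
(no output)
```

View pics/w1c.png

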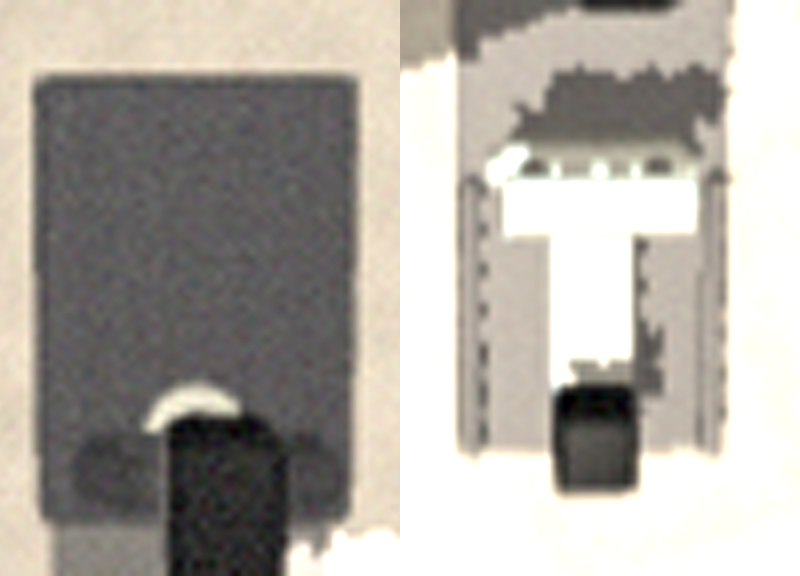

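```bash
python3 - <<'E'
from h import *
cp=dict(np.load('pics/w1.npz'))
L=lambda X,Y:(305+(X+.5)/8-.5,105+(Y+.5)/8-.5)
Q=lambda X,Y:(305+(X-399.5)/8-.5,178+(Y+.5)/8-.5)
uv=[L(35,76),L(357,76),L(40,520),L(350,520),Q(460,452),Q(723,452)]
M=np.array([[48,22],[48,-22],[-12,22],[-12,-22],[-90,20],[-90,-20]],float)
P=plane(cp,uv,[20,20,20,20,10,10])[:,:2]
from scipy.optimize import least_squares as ls
# try both y-handedness: row order fixed by geometry
def res(p,M=M):
    c,s=np.cos(p[2]),np.sin(p[2]); return (p[:2]+M@np.array([[c,s],[-s,c]])-P).ravel()
for sg in(1,-1):
    r=ls(lambda p:res(p,M*[1,sg]),[477,2,1.218]); print(r.x,r.fun.round(1))
    if abs(r.fun).max()<6: p=r.x
c,s=np.cos(p[2]),np.sin(p[2])
for x,uvp in[(-88,Q(600,490)),(-76,Q(597,422))]:
    for z in(34,38,44,50,54):
        w=plane(cp,[uvp],z)[0,:2]-p[:2]; print(x,z,(w@[c,s]).round(1),(w@[-s,c]).round(1))
np.save('car.npy',p)
E
```

```text
[478.2373075    1.10904697   1.22467148] [-0.1  0.7  0.7  0.6 -0.5 -0.1  0.3 -0.2 -0.5 -0.5  0.1 -0.5]
[478.21545701   1.11691145   1.22596163] [ 41.2 -14.2 -40.8  15.5  40.9 -15.  -41.1  14.7  37.2 -14.  -37.5  13. ]
-88 34 -88.3 -0.6
-88 38 -87.1 -0.5
-88 44 -85.3 -0.3
-88 50 -83.5 -0.1
-88 54 -82.3 0.0
-76 34 -78.3 -0.1
-76 38 -77.2 0.0
-76 44 -75.5 0.2
-76 50 -73.9 0.4
-76 54 -72.8 0.5
```

```bash
cat >> h.py <<'E'
def car(x,y,z,p=None):
    p=np.load('car.npy') if p is None else p; c,s=np.cos(p[2]),np.sin(p[2])
    return np.array([p[0]+c*x-s*y,p[1]+s*x+c*y,z])
def st(*m): s=robot.state(); print(*m,'t%.1f'%s['time'],np.round(s['ee_pos'],1),'F',np.round(s['ft_force'],2),'op%.3f g%.1f'%(s['opening'],s['grasp_force']))
E
python3 - <<'E'
from h import *
p=np.load('car.npy'); o=R(p[2]-np.pi/2)
robot.gripper_to(0.5,10)
robot.movep(car(-82,0,80),o); robot.servo_line(car(-82,0,13),100); st('down')
robot.gripper_to(0.0,10); st('grip')
for z in(18,23,27,30.5): robot.servo_line(car(-82,0,z),40); st('lift')
robot.gripper_to(0.45); st('open')
robot.servo_line(car(-82,0,110),150)
robot.servo_line(car(-100,0,200),200)
cp=camera_params("wrist"); a=grab_frame("wrist"); np.savez('pics/w2.npz',**cp)
robot.movep([470,-345,180],R(.813-np.pi/2))
cp=camera_params("wrist"); b=grab_frame("wrist"); np.savez('pics/w3.npz',**cp); st()
cv2.imwrite('pics/w2.png',a);cv2.imwrite('pics/w3.png',b)
cp2=dict(np.load('pics/w2.npz'))
print('pred tab',proj(cp2,[car(-82,0,38),car(-82,0,52)]),'pred coupon',proj(cp,[[495.5,-318.8,16]]))
W=np.zeros((480,800,3),np.uint8);W[:,:400]=a[:,120:520];W[:,400:]=b[:,120:520];cv2.imwrite('pics/v23.png',W)
E
```

```text
down t5.7 [451.  -76.1  13.6] F [ 0.66 -0.24 -0.22] op0.501 g0.0
grip t6.4 [450.5 -76.   13. ] F [-1.37  0.37  0.12] op0.137 g10.0
lift t6.7 [450.5 -76.2  18.3] F [-1.1  -0.96 -0.08] op0.137 g10.0
lift t6.9 [450.6 -76.1  23.3] F [-0.98 -0.52  1.29] op0.137 g10.0
lift t7.2 [450.6 -76.1  27.2] F [-0.82 -1.08  0.1 ] op0.136 g10.0
lift t7.4 [450.4 -76.   30.6] F [-0.69 -1.18 -0.54] op0.133 g10.0
open t8.2 [450.4 -76.   30.5] F [0.34 1.13 0.16] op0.449 g0.0
t10.6 [ 470.8 -343.   179.7] F [ 0.47  0.31 -0.75] op0.448 g0.0
pred tab [[318.56227227 197.31001419]
 [318.54162024 200.11233478]] pred coupon [[319.77815493 178.35339564]]
```

View pics/v23.png

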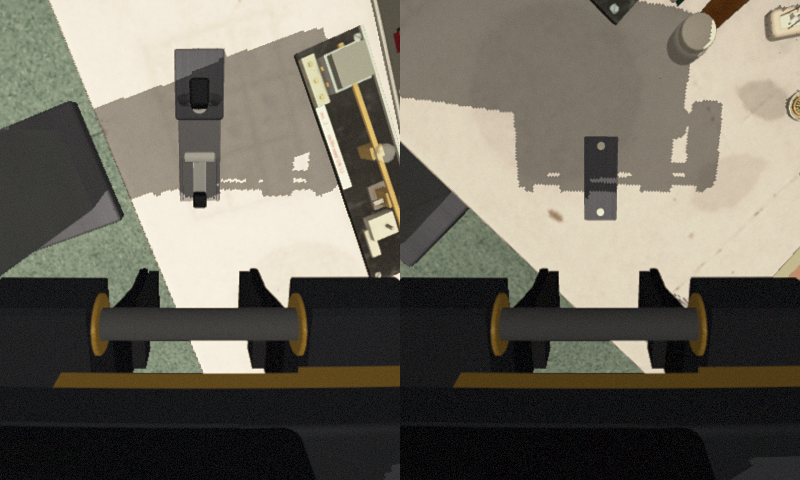

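The left half shows the carrier still in place: block top edge at row 50 and columns 295-344, tab at (319,199). The right half shows the coupon dots at (321,146) and (320,212). Now for numeric checks.

```bash
python3 - <<'E'
from h import *
c2=dict(np.load('pics/w2.npz'));c3=dict(np.load('pics/w3.npz'))
print(proj(c2,[car(48,22,20),car(48,-22,20),car(-12,22,20),car(-12,-22,20),car(-90,20,10),car(-90,-20,10)]).round(1))
for z in(34,38,48,52,54): print(z,proj(c2,[car(-76,0,z),car(-88,0,z),car(-76,0,z-21)])[:,1].round(1))
g=cv2.cvtColor(cv2.imread('pics/w3.png'),6)
D=[]
for u,v in((321,146),(320,212)):
    w=g[v-6:v+7,u-6:u+7].astype(float); w=np.clip(w-w.min()-.5*np.ptp(w),0,None); yy,xx=np.mgrid[v-6:v+7,u-6:u+7]; D.append(((w*xx).sum()/w.sum(),(w*yy).sum()/w.sum()))
K=plane(c3,D,16); d=K[0]-K[1]; print(D,K.mean(0),np.linalg.norm(d),np.arctan2(d[1],d[0]))
im=cv2.imread('pics/w2.png')[40:215,285:355]
a=cv2.resize(im[:85],None,fx=5.7,fy=5.7,interpolation=2);b=cv2.resize(im[90:175],None,fx=5.7,fy=5.7,interpolation=2)
cv2.imwrite('pics/w2c.png',cv2.convertScaleAbs(np.hstack([a,b]),alpha=1.4))
E
```

```text
[[293.4  46.5]
 [343.9  46.5]
 [294.5 118. ]
 [342.7 118. ]
 [298.5 200.3]
 [338.7 200.3]]
34 [190.1 202.9 186.7]
38 [190.8 203.8 187.4]
48 [192.6 205.9 188.9]
52 [193.3 206.8 189.6]
54 [193.7 207.3 189.9]
[(np.float64(320.5890625), np.float64(145.53125)), (np.float64(319.96478591436573), np.float64(211.76030412164866))] [ 495.15952258 -319.81404849   16.        ] 60.094050495948444 0.8065703979899118
```

View pics/w2c.png

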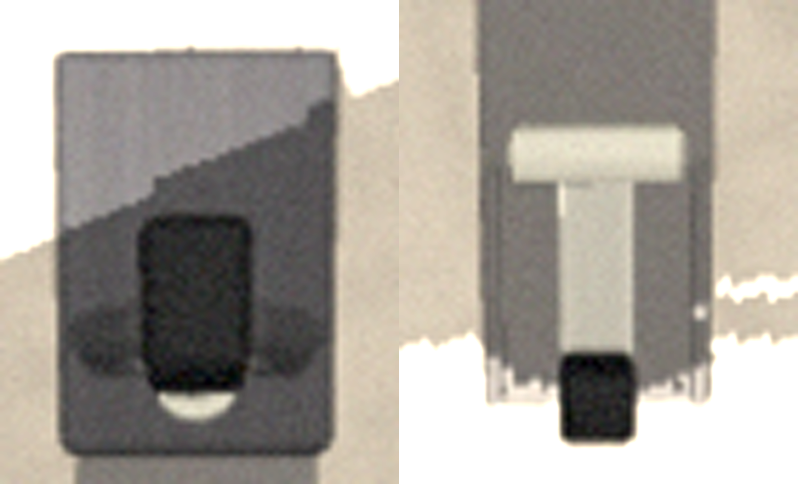

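The block corners have moved to about (295,49), (343.6,49), (295,119.3) and (343.8,119.3). The tray end is at (300.4,200.5) and (339.7,200.5). I'll refit the carrier pose from these.

```bash
python3 - <<'E'
from h import *
from scipy.optimize import least_squares as ls
c2=dict(np.load('pics/w2.npz')); p0=np.load('car.npy')
uv=np.array([[295,49.1],[343.6,49.1],[295,119.3],[343.8,119.3],[300.4,200.5],[339.7,200.5]])-.4
M=[(48,22,20),(48,-22,20),(-12,22,20),(-12,-22,20),(-90,20,10),(-90,-20,10)]
f=lambda p:(proj(c2,[car(*m,p=p) for m in M])-uv).ravel()
r=ls(f,p0); print(p0,r.x,r.fun.round(1)); p=r.x
for z in(34,38,48,52,54): print(z,proj(c2,[car(-76,0,z,p),car(-88,0,z,p),car(-76,0,z-21,p)])[:,1].round(1))
np.save('car2.npy',p)
E
```

```text
[478.2373075    1.10904697   1.22467148] [4.78349265e+02 8.20353765e-02 1.22972564e+00] [-1.  -0.9  0.9 -1.2  0.5  0.3 -0.1  0.  -0.6  1.2  0.3  1.1]
34 [191.1 203.9 187.7]
38 [191.8 204.8 188.3]
48 [193.6 207.  189.9]
52 [194.4 207.9 190.6]
54 [194.8 208.3 190.9]
```

```bash
python3 - <<'E'
from h import *
p=np.load('car2.npy'); o=R(p[2]-np.pi/2)
a=.8066; k=np.array([495.2,-319.6]); g=k-21*np.array([np.cos(a),np.sin(a)]); oc=R(a-np.pi/2)
robot.gripper_to(0.6)
robot.movep([*g,60],oc); robot.servo_line([*g,7],100); st('at')
robot.gripper_to(0.0,30); st('grip')
robot.servo_line([*g,50],120); st('up')
gx=lambda x:x-21
robot.movep(car(gx(-145),0,40,p),o); robot.servo_line(car(gx(-140),0,4.2,p),80); robot.hold(.2); st('pre')
cp=camera_params("wrist"); im=grab_frame("wrist"); cv2.imwrite('pics/w4.png',im); np.savez('pics/w4.npz',**cp)
print(proj(cp,[car(-110,0,12,p)]))
cv2.imwrite('pics/w4c.png',cv2.resize(im[60:400,180:460],None,fx=1.75,fy=1.75,interpolation=2))
E
```

```text
at t12.4 [ 480.7 -335.1    7.2] F [-0.05 -0.16  0.03] op0.601 g0.0
grip t12.9 [ 480.9 -334.8    7.3] F [-0.89 -0.41  2.72] op0.340 g30.0
up t13.4 [ 480.9 -334.5   50. ] F [ 0.56  1.07 -0.45] op0.336 g30.0
pre t15.0 [ 424.9 -151.8    4.7] F [-0.34 -0.04  0.03] op0.340 g30.0
[[315.56079325 189.59624088]]
```

View pics/w4c.png

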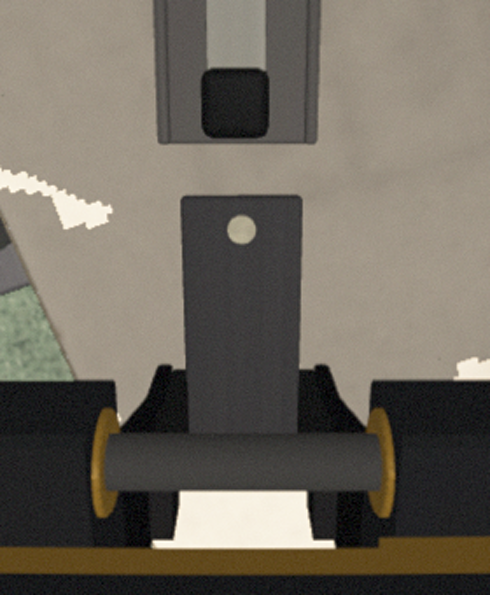

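The tray is centred at crop column 237.5 and the coupon at 242, both straight. The scale is about 4 px/mm, so the coupon must shift about 1.1 mm toward carrier +y. The gap to the tray is about 13 mm.

```bash
python3 - <<'E'
from h import *
p=np.load('car2.npy'); p[:2]=car(0,1.1,0,p)[:2]; np.save('car3.npy',p)
gx=lambda x:x-21
robot.servo_line(car(gx(-140),0,4.0,p),30); st('shift')
ok=False
for x in(-128,-118,-108,-98,-90,-87,-86,-85,-84.3):
    ok=robot.servo_line(car(gx(x),0,3.8 if x<-100 else 3.3,p),40,guard=6); st(x,ok)
    if ok: break
E
```

```text
shift t15.3 [ 423.5 -151.2    4.1] F [-0.07 -0.76  0.11] op0.338 g30.0
-128 False t15.8 [ 427.6 -139.7    3.8] F [-0.75 -0.3  -0.42] op0.340 g30.0
-118 False t16.2 [ 430.9 -130.3    3.8] F [-0.82 -0.   -0.7 ] op0.340 g30.0
-108 False t16.6 [ 434.2 -120.9    3.8] F [-0.26 -0.43 -0.3 ] op0.336 g30.0
-98 False t17.0 [ 437.6 -111.4    3.3] F [ 0.04 -0.45 -0.51] op0.340 g30.0
-90 False t17.3 [ 440.3 -103.9    3.3] F [-0.29 -0.81 -0.54] op0.337 g30.0
-87 False t17.6 [ 441.3 -101.2    3.3] F [ 1.13  0.34 -0.3 ] op0.336 g30.0
-86 False t17.8 [ 441.5 -100.4    3.3] F [-0.82 -0.41 -0.24] op0.338 g30.0
-85 False t18.1 [441.9 -99.5   3.3] F [ 0.14 -0.09 -0.44] op0.336 g30.0
-84.3 False t18.3 [442.1 -98.9   3.3] F [-0.72 -1.83 -0.47] op0.335 g30.0
```

```bash
python3 - <<'E'
from h import *
p=np.load('car3.npy'); gx=lambda x:x-21; o=R(p[2]-np.pi/2)
for x in(-83,-82): robot.servo_line(car(gx(x),0,3.0,p),25,guard=8); st(x)
robot.hold(.2)
F=np.mean([(robot.hold(.02),robot.state()['ft_force'])[1] for _ in range(10)],0); print('mean F',F.round(2))
robot.gripper_to(0.46); st('open')
robot.servo_line(car(gx(-84),0,120,p),150)
robot.gripper_to(0.0,10)
robot.servo_line(car(-110,0,160,p),200); robot.hold(.1)
cp=camera_params("wrist"); im=grab_frame("wrist"); cv2.imwrite('pics/w5.png',im); np.savez('pics/w5.npz',**cp)
q=p.copy(); q[:2]=car(3,0,0,p)[:2]
print(proj(cp,[car(48,22,20,q),car(48,-22,20,q),car(-90,20,10,q),car(-90,-20,10,q),car(-124,15,12,q),car(-124,-15,12,q)]).round(1))
im=im[0:260,270:370]
a=cv2.resize(im[:130],None,fx=4,fy=4.5,interpolation=2);b=cv2.resize(im[130:],None,fx=4,fy=4.5,interpolation=2)
cv2.imwrite('pics/w5c.png',cv2.convertScaleAbs(np.hstack([a,b]),alpha=1.4)); st()
E
```

```text
-83 t18.6 [442.7 -97.7   3.1] F [-0.55 -1.71  1.15] op0.337 g30.0
-82 t18.8 [443.  -96.6   3.1] F [-0.33 -2.39  2.45] op0.333 g30.0
mean F [-0.67 -1.93  3.08]
open t19.7 [442.8 -96.5   3. ] F [-0.57 -0.32 -1.11] op0.457 g0.0
[[289.1  16.1]
 [347.2  16.1]
 [295.5 194. ]
 [340.9 194. ]
 [301.5 231.8]
 [334.9 231.8]]
t22.1 [ 440.  -103.   159.3] F [ 0.22 -0.07 -0.01] op0.009 g0.0
```

View pics/w5c.png

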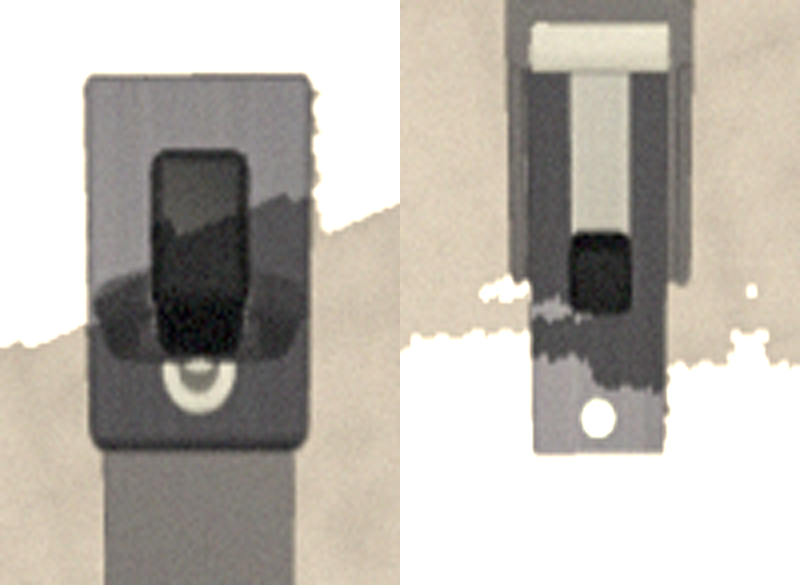

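The coupon lies between the rails. Its end is at row 230.7 and the tray end at row 193.3, against 231.8 and 194 predicted, so it's home. I'll refit the pose, press the clip down, then grip the carrier.

```bash
python3 - <<'E'
from h import *
from scipy.optimize import least_squares as ls
cp=dict(np.load('pics/w5.npz')); p0=np.load('car3.npy')
uv=np.array([[291.5,16.7],[348,16.7],[293,99.3],[347,99.3],[297,193.3],[343,193.3],[303.2,230.7],[336.2,230.7]])-.4
M=[(48,22,20),(48,-22,20),(-12,22,20),(-12,-22,20),(-90,20,10),(-90,-20,10),(-124,15,12),(-124,-15,12)]
r=ls(lambda p:(proj(cp,[car(*m,p=p) for m in M])-uv).ravel(),p0); p=r.x; print(p0,p,r.fun.round(1)); np.save('car4.npy',p)
o=R(p[2]-np.pi/2)
robot.servo_line(car(-82,0,75,p),150,ori=o)
robot.servo_line(car(-82,0,58,p),60); st('above')
z=57
while z>=36.5:
    g=robot.servo_line(car(-82,0,z,p),40,guard=4); s=robot.state(); print(z,s['ee_pos'][2].round(1),s['ft_force'].round(1)[2],end=' | ')
    if s['ft_force'][2]>3.5 and z<45: break
    z-=2 if z>41 else .75
st('pressed')
E
```

```text
[4.77312628e+02 4.49981304e-01 1.22972564e+00] [479.45193278   3.36607855   1.2305102 ] [-0.7 -0.8  0.9 -0.9 -0.7 -0.3  0.5 -0.4  0.1  0.6 -0.4  0.5 -0.   1.
  0.3  1. ]
above t23.3 [451.8 -74.2  57.8] F [-0.32 -0.11 -0.04] op0.008 g0.0
57 57.1 -0.1 | 55 54.9 -0.3 | 53 52.9 0.6 | 51 50.9 -0.2 | 49 48.9 -0.3 | 47 46.9 0.5 | 45 44.9 -0.8 | 43 42.9 -0.2 | 41 40.9 0.3 | 40.25 40.2 -0.5 | 39.5 39.5 -0.2 | 38.75 38.7 -0.5 | 38.0 38.3 6.8 | pressed t26.5 [452.2 -73.9  38.3] F [-2.63  0.16  6.8 ] op0.007 g4.0
```

```bash
cat >> h.py <<'E'
S=np.array([481.4,296.9,.218])
def stand(x,y,z): return car(x,y,z,S)
G=103.3 # TCP height above carrier underside
E
python3 - <<'E'
from h import *
p=np.load('car4.npy'); o=R(p[2]-np.pi/2)
robot.servo_line(car(-82,0,165,p),200)
robot.gripper_to(0.4,40)
robot.servo_line(car(0,0,160,p),150); robot.servo_line(car(0,0,G,p),100); st('at')
robot.gripper_to(0,40); st('grip')
b=np.mean([(robot.hold(.02),robot.state()['ft_force'])[1] for _ in range(8)],0)
robot.servo_line(car(0,0,G+15,p),40); robot.hold(.2)
F=np.mean([(robot.hold(.02),robot.state()['ft_force'])[1] for _ in range(8)],0); print(b.round(2),F.round(2))
robot.servo_line(car(0,0,235,p),120)
robot.movep(stand(-55,0,225),R(S[2]-np.pi/2)); robot.servo_line(stand(-48,0,G+99),60); robot.hold(.2); st('pre-hook')
cv2.imwrite('pics/t6.png',grab_frame('top')); cv2.imwrite('pics/s6.png',grab_frame('scene'));cv2.imwrite('pics/w6.png',grab_frame('wrist'))
cp=camera_params('wrist');np.savez('pics/w6.npz',**cp)
for n in('wrist','scene'): print(n,proj(camera_params(n),[stand(-17,0,182),stand(0,0,168),stand(-48,0,191),stand(100,20,246)]).round())
E
```

```text
at t29.6 [479.7   3.1 103.7] F [ 0.09 -0.32  0.34] op0.402 g0.0
grip t30.1 [479.5   3.4 103.4] F [-0.3   0.68  0.24] op0.136 g40.0
[-0.39  0.15  1.49] [-0.14 -0.14 -3.68]
pre-hook t34.4 [434.6 286.6 202.6] F [-0.12  0.21 -2.9 ] op0.133 g40.0
wrist [[ 319.  220.]
 [ 319.  184.]
 [ 319.  281.]
 [ 247. -135.]]
scene [[231. 208.]
 [233. 209.]
 [227. 210.]
 [236. 172.]]
```

```bash
python3 - <<'E'
from h import *
w=cv2.imread('pics/w6.png')[100:360,220:420]; s=cv2.imread('pics/s6.png')[160:260,185:285]
W=np.zeros((520,800,3),np.uint8); W[:,:400]=cv2.resize(w,None,fx=2,fy=2); W[:400,400:]=cv2.resize(s,None,fx=4,fy=4,interpolation=2)
cv2.imwrite('pics/v6.png',cv2.convertScaleAbs(W,alpha=1.4))
E
```

```text
(no output)
```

View pics/v6.png

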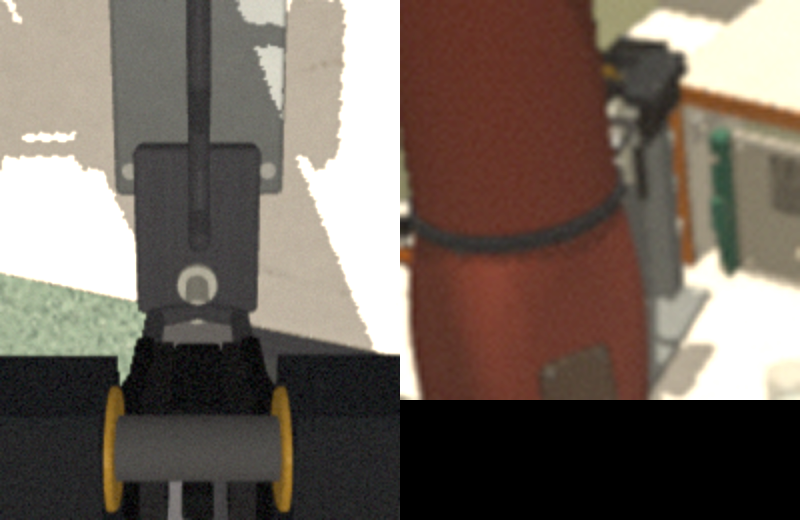

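The hook tip is at (320,221) against (319,220) predicted, so it's aligned with the eye. Next I'll pass over it, lower and tug.

```bash
python3 - <<'E'
from h import *
def F(n=8): return np.mean([(robot.hold(.02),robot.state()['ft_force'])[1] for _ in range(n)],0).round(2)
print('w',F())
print(robot.servo_line(stand(0,0,G+99),50,guard=6)); st('over',F())
for c in(84,78,74,70,66,62,58,54):
    r=robot.servo_line(stand(0,0,G+c),40,guard=9); print(c,r,robot.state()['ee_pos'][2].round(1)-G,F(5))
    if r: break
E
```

```text
w [-0.17 -0.19 -3.41]
False
over [-0.    0.1  -3.52] t35.9 [481.2 297.  202.4] F [-1.26 -0.16 -3.26] op0.130 g40.0
84 False 83.8 [ 0.15 -0.03 -3.16]
78 False 77.60000000000001 [ 0.13 -0.17 -3.51]
74 False 73.8 [-0.49 -0.33 -2.7 ]
70 False 69.8 [-0.73 -0.13 -1.49]
66 False 65.89999999999999 [-0.83 -0.46 -0.66]
62 False 61.89999999999999 [-0.94 -0.18  0.39]
58 False 57.89999999999999 [-0.82  0.14  1.69]
54 False 53.89999999999999 [-1.67  0.05  3.11]
```

```bash
python3 - <<'E'
from h import *
def F(n=8): return np.mean([(robot.hold(.02),robot.state()['ft_force'])[1] for _ in range(n)],0).round(2)
robot.hold(.5); robot.servo_line(stand(0,0,G+63.7),25); robot.hold(.3); print(F())
robot.gripper_to(0.35); st('open')
robot.servo_line(stand(0,0,G+63.7+60),60); robot.servo_line(stand(-60,0,330),150); st('up'); robot.hold(1.5)
cp=camera_params('wrist'); im=grab_frame('wrist'); robot.hold(.4); im2=grab_frame('wrist')
d=cv2.absdiff(im,im2).max(2); print('motion px',(d>60).sum())
P=[stand(-116,0,76),stand(48,22,84),stand(48,-22,84),stand(0,0,198)]; uv=proj(cp,P); print(uv.round(1))
g=cv2.cvtColor(im2,6)
for k in(0,3):
    u,v=uv[k].round().astype(int); print(u,v); print(g[max(v-12,0):v+13:3,max(u-15,0):u+16:3])
for k in(1,2):
    u,v=uv[k].round().astype(int); print(g[max(v-12,0):v+13:3,max(u-15,0):u+16:3])
st('end')
E
```

```text
[ 0.23  0.59 -0.02]
open t41.0 [481.4 296.9 167. ] F [-1.41 -0.4  -0.19] op0.345 g0.0
up t43.1 [422.8 283.7 329.1] F [ 0.15  0.25 -0.11] op0.352 g0.0
motion px 0
[[318.6 244.2]
 [298.2 101.5]
 [339.  101.5]
 [318.7 152.3]]
319 244
[[130  97  67  53  49  52  48  50  50 108 135]
 [123  92 100  47  46  51  51  53  49 129 120]
 [123  96  99  75  55  58  51  54  52 112  34]
 [146  98  95  97 143 146  54  48  47  33  47]
 [135  99  97 100  90  93  49  47  48  32  53]
 [135 101 101 102 137  91  85  78  77  43  51]
 [137 124 133 130 119 126 122 126 110  44  47]
 [132 114 129 127 128 128 125 126  48  47  50]
 [125 118 116 130 126 127 143 126  33  52  49]]
319 152
[[52 56 53 51 55 43 81 50 52 48 46]
 [52 52 55  5  5 19 13 31 57 51 49]
 [36 33 38 25 29 23 25 26 31 30 33]
 [35 39 45 17 32 29 26 22 44 40 40]
 [37 37 44 21 22 30 24 22 41 36 40]
 [51 50 52 26 26 23 22 24 50 51 49]
 [75 76 75 20 20 21 23 28 72 79 76]
 [78 76 77 15 14 23 17 44 73 75 77]
 [75 75 76 76 39 40 57 77 74 76 76]]
[[137  82  85  86  86  87  92  88  86  84  86]
 [135  84  85  86  81  85  84  87  86  89  87]
 [131  90  86  87  84  86  87  90  84  86  91]
 [129  86  81  86  88  85  83  83  84  86  86]
 [132  85  87  88  88  87  54  57  52  57  50]
 [134  93  89  88  85  87  50  55  52  56  53]
 [136  92  85  82  87  84  54  53  52  55  56]
 [130  90  85  86  86  82  54  52  53  60  49]
 [130 101  81  86  85  86  55  56  54  54  52]]
[[ 85  87 137 154 156 155 154 143  90  86 133]
 [ 81  84  86 136 156 155 156 124  87  91 128]
 [ 86  85  89  84  96  87  90  85  88  91 129]
 [ 89  89  85  84  87  87  87  85  85  93 129]
 [ 54  50  49  51  54  62  89  84  85  86 133]
 [ 57  55  55  47  53  91 158  87  88  97 130]
 [ 54  47  51  54  54 100 158  83  83  94 132]
 [ 55  50  53  54  49  95 158  84  84  95 133]
 [ 56  52  55  55  52  93 160  82  87  95 132]]
end t45.1 [422.8 284.  330. ] F [ 0.06  0.32 -0.03] op0.345 g0.0
```

The block corners and tab sit exactly where a level carrier on the hook should be, the coupon's end is visible, and nothing is moving.

```bash
python3 -c "
from bench import robot
print(robot.job_done())"
```

```text
the job is handed in; nothing more can be done
None
```

I handed the job in at about 45 s: the coupon is home under the lowered clip, and the carrier hangs still and level on the balance hook after a tug of about 10 mm (about 3 N); I never touched the beaker, bottle or dish.

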